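# Dispense one bearing and push it onto the pad

### The job

Press the plunger of the bearing dispenser all the way down once and let it come back up, so that a single bearing slides out onto the bench. Then, without picking it up, push that bearing along the bench with the fingertips until it lies flat and wholly within the square cork pad. Leave the other two bearings in the dispenser and do not disturb the other things on the bench.

Things in the scene. Friction and masses are not known exactly. Their poses are not given: they have to be found in the camera images.
- dispenser: Fixed bearing dispenser. Square aluminium magazine, open top, three bearings stacked flat in it; grey housing behind it. All 46 mm wide (y -23 to 23), 46 mm high. Origin: on the bench under the magazine's centre. Own -x points out of the outlet slot at the foot of the magazine's front (outer face at x = -23 mm); housing x = 19 to 115 mm. The lowest bearing lies on the bench itself.
- outlet (a point): Point on the bench, 60 mm out from the dispenser origin along its -x, where the ejected bearing comes to lie flat (up to 15 mm farther out after a brisk press). Pressing the plunger drives a flat blade (10 mm high) 2.4 times as far along the dispenser's -x, which pushes the lowest bearing out; when let go it draws back fully and the next bearing drops in, to be ejected by any other press.
- plunger (a joint): Plunger travel in m: 0 up (at rest), 0.030 fully down at its stop. A spring pushes it back up: about 4 N to start, about 8 N fully down.
- plunger_top (a point): Centre of the top face of the plunger's round black knob (36 mm diameter, 12 mm thick), on the dispenser's housing 85 mm behind the dispenser origin (dispenser x = 85 mm). 90 mm above the bench when up, 60 mm when fully down; press straight down.
- bearing1: The lowest bearing, the one that comes out: a loose steel disc with black seal, 35 mm diameter, 11 mm thick, 45 g or so, lying flat. Origin: centre of its underside. At the start it is inside the magazine on the bench.
- bearing2: Second bearing, same size, on top of the first inside the magazine; drops 11 mm when the first has gone. It stays in the dispenser.
- bearing3: Third bearing, same size, on top of the second inside the magazine. It stays in the dispenser.
- pad: Flat square cork pad on the bench, 90 x 90 mm, under 1 mm thick (no step to push over), to the left or the right of the dispenser's outlet. Origin: its centre, x and y axes parallel to its edges.
- tin: Bystander, leave alone: loose low round can, 56 mm diameter, 40 mm high. Origin: centre of its underside.
- socket: Bystander, leave alone: loose steel cylinder (wrench socket) standing beside the dispenser, 22 mm diameter, 26 mm high. Origin: centre of its underside.
- screwdriver: Bystander, leave alone: screwdriver lying flat along its own x, about 150 mm long and under 35 mm high, beside the dispenser's housing. Origin on the bench near its middle.
- wrench: Bystander, leave alone: steel wrench lying flat along its own x, under 200 mm long and under 20 mm high. Origin on the bench near its middle.
- tube: Bystander, leave alone: aluminium tube lying along its own x, 170 mm long, 27 mm diameter (32 mm over its black collar). Origin: on the bench under its middle.
- jar: Bystander, leave alone: upright closed jar, 60 mm diameter, 85 mm high. Origin: centre of its underside.
- ring: Bystander, leave alone: black ring lying flat, 48 mm outside diameter, 12 mm high (bigger than a bearing, with an open middle). Origin: centre of its underside.
There are look-alikes about, which are no part of the job. Several things look just like the dispenser: the one meant starts farthest to the robot's left.

How it is judged:
On the way, in this order (a step that is already met when the one before it is completed fails the run):
1. the plunger is pressed fully down and the lowest bearing has come out of the magazine (value of joint plunger above 0.026 m and x of bearing1 in the frame of dispenser below -0.045 m), for 0.05 s.
2. the plunger is back up, the bearing lies outside (value of joint plunger below 0.004 m and x of bearing1 in the frame of dispenser below -0.042 m), for 0.1 s.
At the end, for the whole second after the job is handed in: The first bearing lies flat and still on the bench wholly within the cork pad (centre within 29 mm of the pad's centre along each pad edge), the plunger is up (under 4 mm), and the other two bearings are in the magazine (within 12 mm of its axis) (x of bearing1 in the frame of pad between -0.029 and 0.029 m and y of bearing1 in the frame of pad between -0.029 and 0.029 m and x of bearing2 in the frame of dispenser between -0.012 and 0.012 m and y of bearing2 in the frame of dispenser between -0.012 and 0.012 m and x of bearing3 in the frame of dispenser between -0.012 and 0.012 m and y of bearing3 in the frame of dispenser between -0.012 and 0.012 m and value of joint plunger below 0.004 m and linear speed of bearing1 below 0.01 m/s and angle between bearing1's own z axis and vertical below 0.1 rad and height (world z) of bearing1 below 0.003 m); the robot touches nothing.
It fails at once if the first bearing is lifted off the bench (underside centre more than 12 mm up) (height (world z) of bearing1 above 0.012 m).
It fails at once if a second bearing is driven out of place (the plunger pressed again) or taken out (not (x of bearing2 in the frame of dispenser below 0.012 m) or not (x of bearing2 in the frame of dispenser above -0.012 m) or not (y of bearing2 in the frame of dispenser below 0.012 m) or not (y of bearing2 in the frame of dispenser above -0.012 m) or not (x of bearing3 in the frame of dispenser below 0.012 m) or not (x of bearing3 in the frame of dispenser above -0.012 m) or not (y of bearing3 in the frame of dispenser below 0.012 m) or not (y of bearing3 in the frame of dispenser above -0.012 m) or height (world z) of bearing2 above 0.02 m or height (world z) of bearing3 above 0.032 m).
It fails at once if a bystander is moved more than 20 mm (distance of any of tin, socket, screwdriver, wrench, tube, jar, ring from where it was at the start of the episode above 0.02 m).
It also fails if it takes over 64 s, if anything falls off the work surface, if the arm or the gripper's body presses on something with over 40 N, if the wrist force passes 120 N, or if a joint passes its speed limit or range.

### The arm

A 6-joint arm with a two-finger parallel gripper is mounted at the origin on the work surface. World frame = base frame: x ahead of the robot, y to its left, z up, the work surface at z = 0. Lengths are in m, angles in rad, forces in N, time in s.
With the tool pointing down it reaches from about 0.3 to 0.875 m from the base axis. Payload 6.4 kg.
Tool frame: the origin (TCP) lies midway between the tips of the shut fingers; the grasp point (between the pads) lies 19 mm behind it (ctrl.pinch_z is the distance from the TCP to the grasp point, in m); z points along the fingers, y is the line along which they close (so a half turn about z gives the same grasp; the last joint's range is limited). The gripper opens to 85 mm and grips with 20 to 120 N. Pads are 22 mm wide; open, the fingers measure 114 mm over their backs; the gripper's body (76 mm by 85 mm) begins 54 mm behind the grasp point. The pads swing forward as they close: fully open they stand 13 mm farther back than shut.
Start: joints at [-1.413, 0.181, 1.607, -0, 1.354, -0.206], TCP at [0.205, -0.537, 0.231] pointing down, gripper open.
Joint ranges: [-2.99, 2.99], [-0.89, 2.07], [0.3, 2.58], [-1.14, 4.28], [0, 2.63], [-3.12, 3.12]. Speed limits (rad/s): [2.57, 2.57, 3.01, 3.14, 3.14, 3.14].

### API

Orientations are given as a unit quaternion [w, x, y, z].
In Python, from bench import ctrl gives the robot as it stands.
- The arm moves only by the tool apply_moves, never from a script. Its argument "moves" is a list of rows, each an object with "jaw": the opening, from 0 (shut) to 1 (fully open); "offset": the shift along the tool's x, y, z in mm, a list of three; "rot": the turn, a rotation vector about the tool's x, y, z in degrees, a list of three. In form: [{"jaw": jaw, "offset": [dx, dy, dz], "rot": [ax, ay, az]}, ...]. A call has exactly 5 rows; each row shifts and turns the commanded pose from where the row before left it, along the tool's axes as they then stand; what a row does not reach is not made up. A row lasts 1/8 s, in which the tool goes at most 62.5 mm and 10.7 degrees, less where a joint would pass 70% of its speed; a pose out of reach is approached as far as the arm can. A call is refused whole if a number of a shift passes 62.5 or a number of a turn 10.7, either way. A call with a gripper value outside its range is refused whole. The fingers move at their own pace and stop on an object; the grip force is fixed at half the most. Time passes only in rows, so rows that do not move let the fingers close, or fill a call up. It gives the time, the measured TCP pose, the force, the opening and the grip force at its end, in the units of the state.
- ctrl.get_obs(): the state, without advancing time (a new reading comes with each control period).
- ctrl.camera(name): name is "side" or "top"; returns (picture, depth): 420x560x3 uint8, red, green, blue; 420x560 float32, m along the optical axis (not along the pixel's ray), 0 where there is no reading.
- ctrl.camera_params(name): a dict with "K" (3x3 intrinsics, pixels), "dist" ([k1, k2, p1, p2, k3] as OpenCV has them; the pictures are not rectified), "cam_to_world" (4x4, takes a point from camera to world coordinates). Camera axes: x right, y down, z forward; pixel columns grow to the right and rows downward; lengths in m; the calibration is good to about 2 mm. A picture is of the moment at which its call begins. camera_params takes no time and is no camera call.
- ctrl.hand_in(): hands the job in; it is judged then, once.
Trained networks look in the newest picture that a camera, given by its name, has taken for a name from the list of things; names that differ only in an ending like _2 or _b are one class to them, and where a whole thing is asked for, a point or a joint stands for the part that bears it (a point fixed in the world has none). Each returns a list of dicts, best first, with "score" (0 to 1); they miss things now and then, are a little off and sometimes report something else, mostly with a low value. They report only what shows in the picture. A call takes as long as a camera call. They do not tell look-alikes from the thing itself.
- ctrl.outline_of(camera, target): "region" (420x560 bool, what is visible of it) and "position" ([column, row] in pixels, amid what is visible of it).
The state is a dict: "time_s": time; "q": joint angles; "dq": joint speeds; "joint_efforts": joint torques, N m; "eef_pos": TCP position; "eef_rot": TCP orientation; "wrist_force": force on the tool from outside, world axes, zero at the start; "torque": the same for the moment, N m; "opening": opening from 0.0 (shut) to 1.0 (fully open); "grasp_force": force on a finger pad.
Only numpy, scipy, OpenCV 4.12 (cv2) and the standard library are available. Lean on these libraries where they do the work, as an engineer would, in place of code of your own. Each camera call takes 0.05 s, during which the arm holds its last target. There are 200 camera calls.

## Working session

There is one attempt and no reset: what is moved stays moved. The work goes in short steps, Python scripts to look and compute and a tool call to move; the robot and the scene stay as the last step left them, time stands still between calls to the robot, and variables do not carry over. Pictures are saved under pics/ and viewed, at most 10 in all, crops included, and the job is handed in when it is done.

Besides the shell and the picture viewer there is one more tool, called after "Request:" in YAML: its name, and indented under it one key for each argument. apply_moves: Moves the arm, as the interface text tells. Its arguments: {"type":"object","properties":{"moves":{"type":"array"}},"required":["moves"]}

```bash
mkdir -p pics; cat > h.py <<'E'
import numpy as np, cv2
from bench import ctrl
def shot(cam,fn=None):
    im,d=ctrl.camera(cam)
    if fn: cv2.imwrite('pics/'+fn,cv2.cvtColor(im,cv2.COLOR_RGB2BGR))
    return im,d
def cloud(cam,d):
    p=ctrl.camera_params(cam);K=np.array(p['K']);D=np.array(p['dist']);T=np.array(p['cam_to_world'])
    v,u=np.mgrid[0:420,0:560]
    n=cv2.undistortPoints(np.stack([u,v],-1).reshape(-1,1,2).astype(float),K,D).reshape(420,560,2)
    P=np.dstack([n[...,0]*d,n[...,1]*d,d])
    return P@T[:3,:3].T+T[:3,3]
def proj(cam,pts):
    p=ctrl.camera_params(cam);T=np.linalg.inv(np.array(p['cam_to_world']))
    q,_=cv2.projectPoints(np.array(pts,float).reshape(-1,3),cv2.Rodrigues(T[:3,:3])[0],T[:3,3],np.array(p['K']),np.array(p['dist']))
    return q.reshape(-1,2)
E
python3 - <<'E'
from h import *
print(ctrl.get_obs())
for c in('top','side'):
    im,d=shot(c,c+'0.png');C=cloud(c,d);np.save(c+'0.npy',C)
    for n in ['dispenser','plunger_top','bearing1','pad','tin','socket','screwdriver','wrench','tube','jar','ring']:
        for r in ctrl.outline_of(c,n)[:5]:
            m=r['region']&(d>0);P=C[m]
            if len(P): print(c,n,round(r['score'],2),np.round(r['position']),np.round(np.median(P,0),3),np.round(np.percentile(P,[2,98],axis=0),3).tolist())
E
```

```text
{'time_s': 0.0, 'q': array([-1.41329557e+00,  1.81566984e-01,  1.60802894e+00,  2.74321326e-05,
        1.35380380e+00, -2.06325649e-01]), 'dq': array([-0.00097772,  0.0005097 ,  0.00037686, -0.00126226, -0.00084057,
       -0.00146824]), 'joint_efforts': array([ 8.02919913e-04, -4.44869363e+01, -3.51333261e+01, -2.64135788e-04,
        8.89063842e-03,  1.30553624e-05]), 'eef_pos': array([ 0.20453559, -0.53678781,  0.23035946]), 'eef_rot': array([-9.02939491e-04,  9.83499507e-01,  1.80908548e-01,  3.54430745e-05]), 'wrist_force': array([-0.57703227, -0.59485925,  0.50274191]), 'torque': array([ 0.00645125,  0.0083095 , -0.04099378]), 'grasp_force': 0.0, 'opening': 1.0007352946510124}
top dispenser 0.9 [393. 314.] [ 0.282 -0.27   0.046] [[0.203, -0.304, 0.002], [0.338, -0.245, 0.093]]
top dispenser 0.86 [323. 265.] [ 0.387 -0.106  0.047] [[0.308, -0.145, 0.0], [0.442, -0.077, 0.093]]
top dispenser 0.79 [331. 139.] [ 0.694 -0.124  0.046] [[0.619, -0.167, 0.001], [0.744, -0.092, 0.093]]
top dispenser 0.74 [247. 144.] [0.667 0.073 0.047] [[0.585, 0.042, 0.002], [0.712, 0.107, 0.093]]
top
[... 2239 characters left out ...]
0.814, 0.011, 0.027]]
side screwdriver 0.27 [190. 224.] [0.688 0.082 0.088] [[0.674, 0.006, 0.007], [0.73, 0.096, 0.092]]
side wrench 0.6 [173. 354.] [0.55  0.412 0.007] [[0.501, 0.343, -0.001], [0.593, 0.478, 0.01]]
side tube 0.57 [322. 170.] [ 0.455 -0.397  0.02 ] [[0.382, -0.487, -0.001], [0.527, -0.351, 0.029]]
side jar 0.57 [218. 170.] [ 0.753 -0.25   0.054] [[0.733, -0.289, 0.002], [0.786, -0.238, 0.087]]
side ring 0.65 [123. 297.] [0.736 0.312 0.01 ] [[0.714, 0.289, 0.0], [0.759, 0.333, 0.014]]
side ring 0.28 [220. 169.] [ 0.753 -0.25   0.054] [[0.733, -0.29, 0.004], [0.787, -0.238, 0.087]]
side ring 0.17 [186. 225.] [0.691 0.079 0.086] [[0.673, -0.049, -0.003], [0.783, 0.096, 0.092]]
```

View pictures.

```bash
python3 - <<'E'
from h import *
im=cv2.imread('pics/top0.png');cv2.imwrite('pics/crop0.png',cv2.resize(im[100:240,170:370],(800,560),interpolation=cv2.INTER_CUBIC))
C=np.load('top0.npy')
x,y,z=C[...,0],C[...,1],C[...,2]
b=(y>0.03)&(y<0.12)&(x>.55)&(x<.72)
m=b&(z>.040)&(z<.052)
print('rect 46mm',cv2.minAreaRect((C[m][:,:2]*1000).astype(np.float32)),cv2.boxPoints(cv2.minAreaRect((C[m][:,:2]*1000).astype(np.float32))))
k=b&(z>.084)
print('knob',cv2.minEnclosingCircle((C[k][:,:2]*1000).astype(np.float32)),C[k].mean(0))
r=max(ctrl.outline_of('top','pad'),key=lambda r:r['score']) if 0 else None
E
```

```text
rect 46mm ((652.322021484375, 71.83470153808594), (134.6549835205078, 46.157386779785156), 6.283448696136475) [[582.8731    87.405945]
 [587.92487   41.52585 ]
 [721.77094   56.26346 ]
 [716.7192   102.143555]]
knob ((690.4532470703125, 75.8328857421875), 17.795663833618164) [0.68936284 0.07562553 0.09103882]
```

View pics/top0.png

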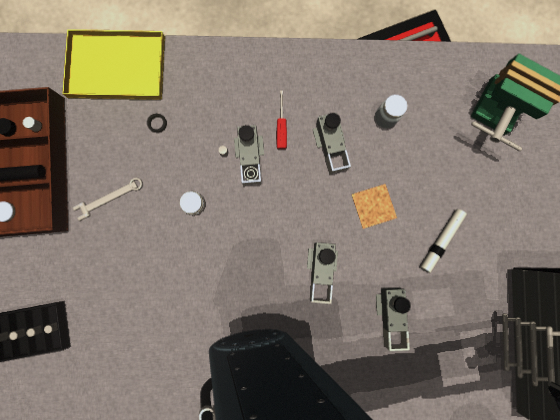

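View pics/side0.png

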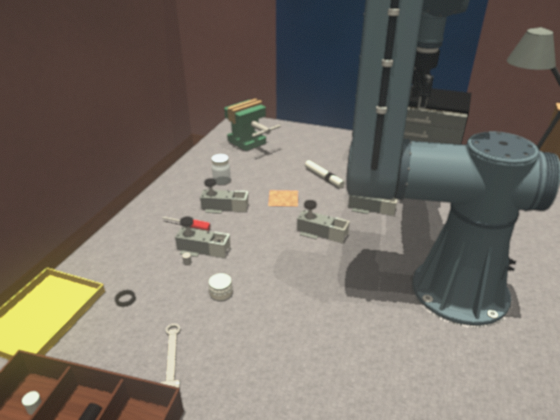

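```bash
ls -la pics
```

```text
total 1136
drwxr-xr-x 2 agent agent   4096 Dec  1 08:46 .
drwxr-xr-x 3 agent agent   4096 Dec  1 08:46 ..
-rw-r--r-- 1 agent agent 455591 Dec  1 08:46 crop0.png
-rw-r--r-- 1 agent agent 312133 Dec  1 08:46 side0.png
-rw-r--r-- 1 agent agent 378672 Dec  1 08:45 top0.png
```

The pictures show four dispensers, at top pixels (249,153), (333,142), (323,272) and (396,318). The one farthest left (largest y) is at (249,153). It is also the only one with a bearing visible, at (251,174). The pad is at (374,205), to the right. I'll confirm with the crop.

View pics/crop0.png

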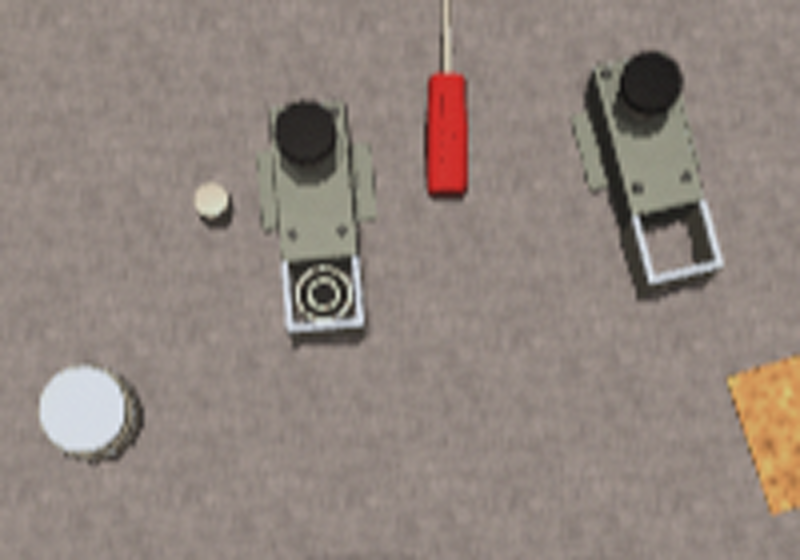

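```bash
python3 - <<'E'
from h import *
from scipy.spatial.transform import Rotation as R
im=cv2.imread('pics/top0.png');C=np.load('top0.npy')
hsv=cv2.cvtColor(im,cv2.COLOR_BGR2HSV)
m=(hsv[...,0]>5)&(hsv[...,0]<25)&(hsv[...,1]>120)&(C[...,0]>.45)&(C[...,0]<.63)&(C[...,1]<-.15)&(C[...,1]>-.32)&(abs(C[...,2])<.01)
print('pad',cv2.minAreaRect((C[m][:,:2]*1000).astype(np.float32)),m.sum())
a=np.radians(6.28);ax=np.array([np.cos(a),np.sin(a)])
knob=np.array([.6893,.0757])
rc=np.array([.6523,.0718])  # centre of -23..115 -> x=46
o1=rc-.046*ax; o2=knob-.085*ax
print('origin',o1,o2,'outlet',o1-.06*ax)
o=ctrl.get_obs();q=o['eef_rot'];print(R.from_quat(q[[1,2,3,0]]).as_matrix().round(3))
E
```

```text
pad ((536.7813110351562, -239.95498657226562), (89.054931640625, 90.43470764160156), 18.348426818847656) 1258
origin [0.60657604 0.06676818] [0.60481007 0.06640208] outlet [0.54693608 0.06020494]
[[ 0.935  0.356  0.   ]
 [ 0.356 -0.935 -0.   ]
 [ 0.     0.    -1.   ]]
```

Confirmed: the left dispenser has its knob at crop (305,132) and its bearings at (322,293). The neighbouring dispenser on the right is empty. I'll shut the jaws and turn so that tool x points to world +y and tool y to world +x.

Request:
apply_moves:
  moves:
    - {"jaw":0,"offset":[0,0,0],"rot":[0,0,-10]}
    - {"jaw":0,"offset":[0,0,0],"rot":[0,0,-10]}
    - {"jaw":0,"offset":[0,0,0],"rot":[0,0,-10]}
    - {"jaw":0,"offset":[0,0,0],"rot":[0,0,-10]}
    - {"jaw":0,"offset":[0,0,0],"rot":[0,0,-10]}

```text
time_s: 1.82
eef_pos: [0.2046, -0.5374, 0.2313]
eef_rot: [0.0, 0.813, 0.582, 0.0]
wrist_force: [0.4, -0.8, -0.6]
opening: -0.001
grasp_force: 0.0
```

Request:
apply_moves:
  moves:
    - {"jaw":0,"offset":[0,0,0],"rot":[0,0,-10]}
    - {"jaw":0,"offset":[0,0,0],"rot":[0,0,-9.15]}
    - {"jaw":0,"offset":[40,40,0],"rot":[0,0,0]}
    - {"jaw":0,"offset":[40,40,0],"rot":[0,0,0]}
    - {"jaw":0,"offset":[40,40,0],"rot":[0,0,0]}

```text
time_s: 2.45
eef_pos: [0.3255, -0.4162, 0.2314]
eef_rot: [0.0, 0.707, 0.707, 0.0]
wrist_force: [0.2, -0.3, 0.1]
opening: 0.003
grasp_force: 0.0
```

Request:
apply_moves:
  moves:
    - {"jaw":0,"offset":[45,40,0],"rot":[0,0,0]}
    - {"jaw":0,"offset":[45,40,0],"rot":[0,0,0]}
    - {"jaw":0,"offset":[45,40,0],"rot":[0,0,0]}
    - {"jaw":0,"offset":[45,40,0],"rot":[0,0,0]}
    - {"jaw":0,"offset":[45,40,0],"rot":[0,0,0]}

```text
time_s: 3.08
eef_pos: [0.5258, -0.1908, 0.2316]
eef_rot: [0.0, 0.707, 0.707, 0.0]
wrist_force: [0.5, 0.4, -0.7]
opening: 0.002
grasp_force: 0.0
```

Request:
apply_moves:
  moves:
    - {"jaw":0,"offset":[45,28,0],"rot":[0,0,0]}
    - {"jaw":0,"offset":[45,28,0],"rot":[0,0,0]}
    - {"jaw":0,"offset":[45,28,0],"rot":[0,0,0]}
    - {"jaw":0,"offset":[45,28,0],"rot":[0,0,0]}
    - {"jaw":0,"offset":[45,28,0],"rot":[0,0,0]}

```text
time_s: 3.7
eef_pos: [0.6655, 0.0342, 0.2314]
eef_rot: [0.0, 0.707, 0.707, 0.0]
wrist_force: [0.8, -1.0, -0.4]
opening: -0.004
grasp_force: 0.0
```

Request:
apply_moves:
  moves:
    - {"jaw":0,"offset":[41.5,24,0],"rot":[0,0,0]}
    - {"jaw":0,"offset":[0,0,40],"rot":[0,0,0]}
    - {"jaw":0,"offset":[0,0,40],"rot":[0,0,0]}
    - {"jaw":0,"offset":[0,0,40],"rot":[0,0,0]}
    - {"jaw":0,"offset":[0,0,10],"rot":[0,0,0]}

```text
time_s: 4.32
eef_pos: [0.6863, 0.0743, 0.0976]
eef_rot: [-0.002, 0.707, 0.707, -0.002]
wrist_force: [-1.2, -0.1, 1.2]
opening: 0.001
grasp_force: 0.0
```

```bash
python3 - <<'E'
from h import *
im,d=shot('side','side1.png')
cv2.imwrite('pics/crop1.png',cv2.resize(cv2.imread('pics/side1.png')[170:310,120:320],(800,560),interpolation=cv2.INTER_CUBIC))
print(ctrl.get_obs()['eef_pos'],ctrl.get_obs()['wrist_force'])
E
```

```text
[0.68694196 0.07413725 0.09818903] [-0.50387869  0.13062178 -0.0799855 ]
```

View pics/crop1.png

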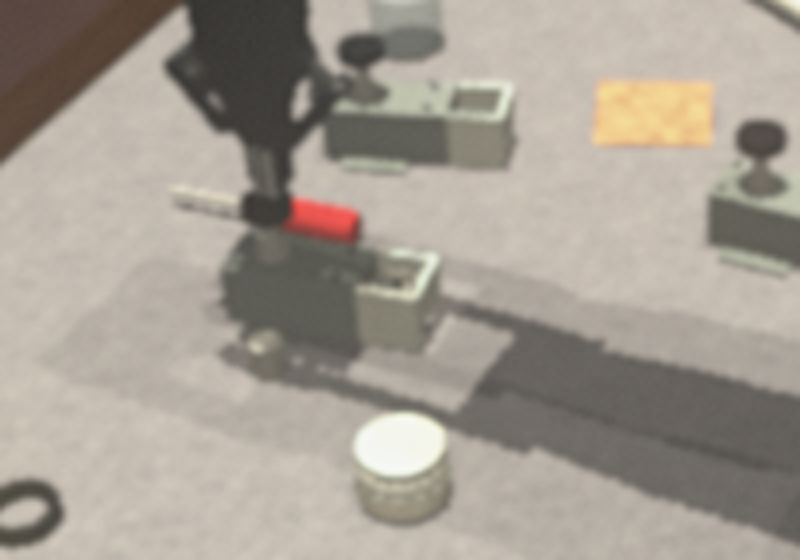

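The shut fingers stand over the knob at crop (268,205). Next I press gently.

Request:
apply_moves:
  moves:
    - {"jaw":0,"offset":[0,2,4],"rot":[0,0,0]}
    - {"jaw":0,"offset":[0,0,4],"rot":[0,0,0]}
    - {"jaw":0,"offset":[0,0,4],"rot":[0,0,0]}
    - {"jaw":0,"offset":[0,0,4],"rot":[0,0,0]}
    - {"jaw":0,"offset":[0,0,4],"rot":[0,0,0]}

```text
time_s: 5.0
eef_pos: [0.6916, 0.074, 0.0825]
eef_rot: [0.001, 0.707, 0.707, 0.001]
wrist_force: [-1.9, 0.3, 7.7]
opening: -0.003
grasp_force: 3.7
```

Request:
apply_moves:
  moves:
    - {"jaw":0,"offset":[0,0,4],"rot":[0,0,0]}
    - {"jaw":0,"offset":[0,0,4],"rot":[0,0,0]}
    - {"jaw":0,"offset":[0,0,4],"rot":[0,0,0]}
    - {"jaw":0,"offset":[0,0,4],"rot":[0,0,0]}
    - {"jaw":0,"offset":[0,0,2],"rot":[0,0,0]}

```text
time_s: 5.62
eef_pos: [0.6915, 0.074, 0.0647]
eef_rot: [0.001, 0.707, 0.707, 0.001]
wrist_force: [-1.5, -0.4, 8.6]
opening: 0.005
grasp_force: 4.1
```

Request:
apply_moves:
  moves:
    - {"jaw":0,"offset":[0,0,2],"rot":[0,0,0]}
    - {"jaw":0,"offset":[0,0,2],"rot":[0,0,0]}
    - {"jaw":0,"offset":[0,0,0.5],"rot":[0,0,0]}
    - {"jaw":0,"offset":[0,0,0],"rot":[0,0,0]}
    - {"jaw":0,"offset":[0,0,0],"rot":[0,0,0]}

```text
time_s: 6.25
eef_pos: [0.6915, 0.074, 0.0603]
eef_rot: [0.001, 0.707, 0.707, 0.001]
wrist_force: [-1.8, 0.1, 8.1]
opening: 0.0
grasp_force: 3.8
```

```bash
python3 - <<'E'
from h import *
im,d=shot('side','side2.png')
cv2.imwrite('pics/crop2.png',cv2.resize(cv2.imread('pics/side2.png')[170:310,120:320],(800,560),interpolation=cv2.INTER_CUBIC))
print(ctrl.get_obs()['eef_pos'],ctrl.get_obs()['wrist_force'])
E
```

```text
[0.69152794 0.07400297 0.06030961] [-0.59404593  0.52485615  8.18351938]
```

View pics/crop2.png

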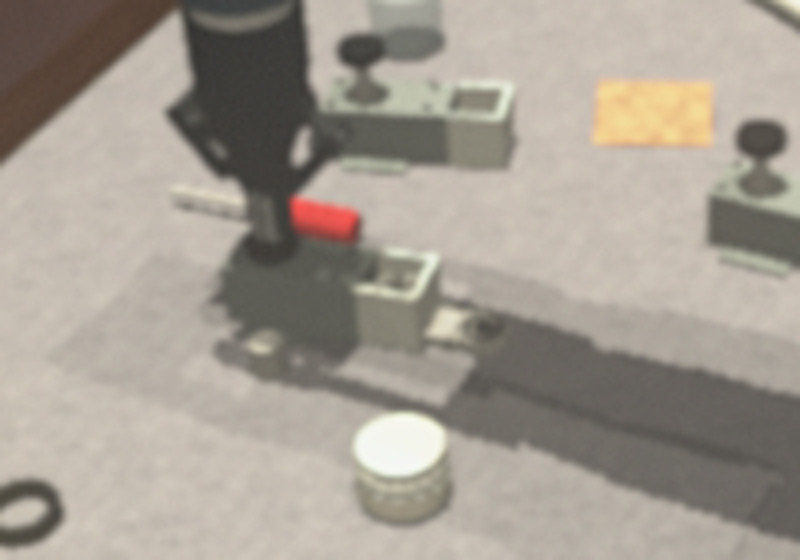

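The bearing is out at crop (487,330) with the blade behind it, and the plunger is at its stop. I'll let it come back up and lift clear.

Request:
apply_moves:
  moves:
    - {"jaw":0,"offset":[0,0,-10],"rot":[0,0,0]}
    - {"jaw":0,"offset":[0,0,-15],"rot":[0,0,0]}
    - {"jaw":0,"offset":[0,0,-20],"rot":[0,0,0]}
    - {"jaw":0,"offset":[0,0,-40],"rot":[0,0,0]}
    - {"jaw":0,"offset":[0,0,-20],"rot":[0,0,0]}

```text
time_s: 6.92
eef_pos: [0.6919, 0.0741, 0.1674]
eef_rot: [0.002, 0.707, 0.707, 0.001]
wrist_force: [0.2, -0.5, -0.0]
opening: -0.001
grasp_force: 0.0
```

Request:
apply_moves:
  moves:
    - {"jaw":0.28,"offset":[15,-40,0],"rot":[0,0,0]}
    - {"jaw":0.28,"offset":[15,-40,0],"rot":[0,0,0]}
    - {"jaw":0.28,"offset":[15,-40,0],"rot":[0,0,0]}
    - {"jaw":0.28,"offset":[0,-27,0],"rot":[0,0,0]}
    - {"jaw":0.28,"offset":[0,0,0],"rot":[0,0,0]}

```text
time_s: 7.55
eef_pos: [0.542, 0.1196, 0.1639]
eef_rot: [-0.0, 0.707, 0.707, -0.0]
wrist_force: [0.2, -0.9, 1.4]
opening: 0.281
grasp_force: 0.0
```

```bash
python3 - <<'E'
from h import *
for c in('top','side'):
    im,d=shot(c,c+'3.png');C=cloud(c,d)
    for r in ctrl.outline_of(c,'bearing1')[:4]:
        P=C[r['region']&(d>0)]
        if len(P):print(c,round(r['score'],2),np.round(r['position']),np.round(np.median(P,0),3),np.round(np.percentile(P,[2,98],axis=0),3).tolist())
    m=(C[...,0]>.48)&(C[...,0]<.578)&(C[...,1]>0)&(C[...,1]<.12)&(C[...,2]>.006)&(C[...,2]<.02)
    if m.sum(): print(c,m.sum(),cv2.minEnclosingCircle((C[m][:,:2]*1000).astype(np.float32)),C[m].mean(0))
o=ctrl.get_obs();print(o['eef_pos'],o['opening'],o['time_s'])
t=cv2.resize(cv2.imread('pics/top3.png')[100:240,170:310],(560,560));s=cv2.resize(cv2.imread('pics/side3.png')[180:300,160:220],(240,480))
cv2.imwrite('pics/crop3.png',t)
E
```

```text
top 0.68 [255. 198.] [0.549 0.06  0.013] [[0.533, 0.044, 0.005], [0.564, 0.075, 0.016]]
top 0.61 [250. 148.] [0.663 0.069 0.047] [[0.585, 0.042, 0.002], [0.712, 0.098, 0.093]]
top 0.59 [254. 176.] [0.607 0.068 0.023] [[0.595, 0.052, 0.02], [0.621, 0.083, 0.027]]
top 160 ((527.0380249023438, 54.31044006347656), 50.6708984375) [0.54802907 0.06018374 0.0124382 ]
side 0.71 [242. 254.] [0.545 0.065 0.01 ] [[0.531, 0.045, 0.001], [0.561, 0.08, 0.014]]
side 99 ((545.4363403320312, 60.97196578979492), 20.912755966186523) [0.54585945 0.06352321 0.0103634 ]
[0.54476952 0.11881231 0.16412143] 0.277526805339967 7.75
```

View pics/side3.png

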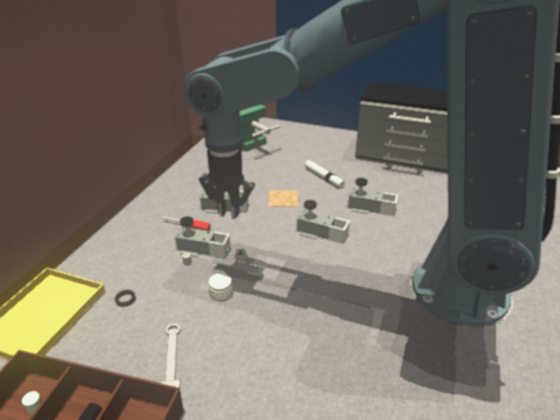

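The bearing lies at side pixel (242,254), world (0.548, 0.060). The plunger knob at (187,222) is back up and the next bearing has dropped (top face z ≈ 0.023). Now I lower behind the bearing on its +y side.

Request:
apply_moves:
  moves:
    - {"jaw":0.28,"offset":[0,3,40],"rot":[0,0,0]}
    - {"jaw":0.28,"offset":[0,0,40],"rot":[0,0,0]}
    - {"jaw":0.28,"offset":[0,0,40],"rot":[0,0,0]}
    - {"jaw":0.28,"offset":[0,0,30],"rot":[0,0,0]}
    - {"jaw":0.28,"offset":[0,0,6],"rot":[0,0,0]}

```text
time_s: 8.38
eef_pos: [0.5455, 0.1187, 0.0053]
eef_rot: [-0.002, 0.707, 0.707, -0.002]
wrist_force: [-0.5, -0.0, -0.5]
opening: 0.282
grasp_force: 0.0
```

Request:
apply_moves:
  moves:
    - {"jaw":0.28,"offset":[0,0,2],"rot":[0,0,0]}
    - {"jaw":0.28,"offset":[0,0,2],"rot":[0,0,0]}
    - {"jaw":0.28,"offset":[0,0,0],"rot":[0,0,0]}
    - {"jaw":0.28,"offset":[0,0,0],"rot":[0,0,0]}
    - {"jaw":0.28,"offset":[0,0,0],"rot":[0,0,0]}

```text
time_s: 9.0
eef_pos: [0.5469, 0.1191, 0.0042]
eef_rot: [0.0, 0.707, 0.707, 0.0]
wrist_force: [-0.4, 0.2, -0.6]
opening: 0.282
grasp_force: 0.0
```

```bash
python3 - <<'E'
from h import *
im,d=shot('side','side4.png')
cv2.imwrite('pics/crop4.png',cv2.resize(cv2.imread('pics/side4.png')[200:300,170:310],(784,560),interpolation=cv2.INTER_CUBIC))
o=ctrl.get_obs();print(o['eef_pos'],o['wrist_force'],o['opening'])
E
```

```text
[0.54686956 0.11911113 0.00411332] [0.09796574 0.66703371 0.56893171] 0.27810210820600206
```

View pics/crop4.png

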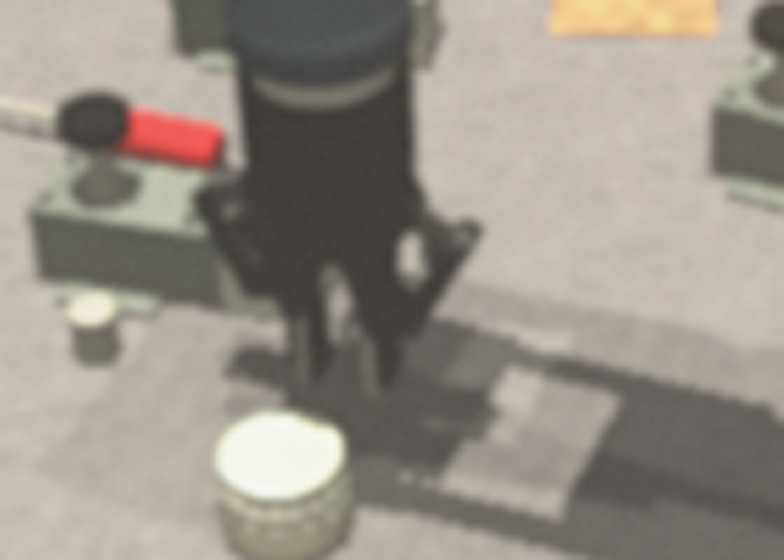

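The fingers stand just above the bench between the tin (crop 280,455) and the dispenser, clear of both. Next I lower 2 mm more and push along −y.

Request:
apply_moves:
  moves:
    - {"jaw":0.28,"offset":[-5,0.5,2],"rot":[0,0,0]}
    - {"jaw":0.28,"offset":[-10,0.5,0],"rot":[0,0,0]}
    - {"jaw":0.28,"offset":[-10,0,0],"rot":[0,0,0]}
    - {"jaw":0.28,"offset":[-6,0,0],"rot":[0,0,0]}
    - {"jaw":0.28,"offset":[-6,0,0],"rot":[0,0,0]}

```text
time_s: 9.68
eef_pos: [0.5467, 0.0831, 0.0023]
eef_rot: [-0.001, 0.707, 0.707, 0.0]
wrist_force: [-5.8, 8.9, 9.7]
opening: 0.28
grasp_force: 5.9
```

Request:
apply_moves:
  moves:
    - {"jaw":0.28,"offset":[-8,0,0],"rot":[0,0,0]}
    - {"jaw":0.28,"offset":[-10,0,0],"rot":[0,0,0]}
    - {"jaw":0.28,"offset":[-10,0,0],"rot":[0,0,0]}
    - {"jaw":0.28,"offset":[-8,0,0],"rot":[0,0,0]}
    - {"jaw":0.28,"offset":[-6,0,0],"rot":[0,0,0]}

```text
time_s: 10.3
eef_pos: [0.5477, 0.0392, 0.0016]
eef_rot: [-0.0, 0.707, 0.707, -0.0]
wrist_force: [-0.5, 0.1, 0.8]
opening: 0.28
grasp_force: 0.2
```

```bash
cat > b.py <<'E'
from h import *
import sys
for c in('top','side'):
    im,d=shot(c,c+sys.argv[1]+'.png');C=cloud(c,d)
    for r in ctrl.outline_of(c,'bearing1')[:4]:
        P=C[r['region']&(d>0)]
        if len(P):print(c,round(r['score'],2),np.round(r['position']),np.round(np.median(P,0),3),np.round(np.percentile(P,[2,98],axis=0),3).tolist())
o=ctrl.get_obs();print(o['eef_pos'],o['opening'],o['time_s'],o['wrist_force'])
E
python3 b.py 5
```

```text
side 0.46 [244. 248.] [0.553 0.029 0.011] [[0.533, 0.011, -0.001], [0.562, 0.051, 0.034]]
[0.54762067 0.03990005 0.00167689] 0.2777646589355855 10.5 [ 0.02870409  0.86793936 -0.10330108]
```

```bash
python3 -c "
import cv2
s=cv2.resize(cv2.imread('pics/side5.png')[200:290,190:290],(390,351),interpolation=2)
t=cv2.resize(cv2.imread('pics/top5.png')[150:240,210:310],(390,351),interpolation=2)
cv2.imwrite('pics/crop5.png',cv2.hconcat([s,t]))"
```

```text
(no output)
```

View pics/crop5.png

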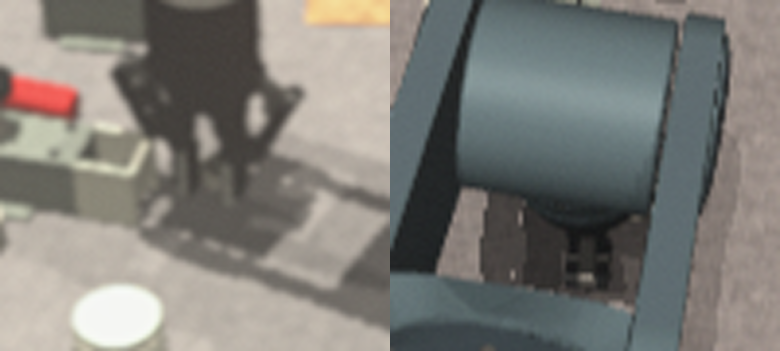

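Request:
apply_moves:
  moves:
    - {"jaw":0.28,"offset":[-8,-0.3,0],"rot":[0,0,0]}
    - {"jaw":0.28,"offset":[-10,-0.3,0],"rot":[0,0,0]}
    - {"jaw":0.28,"offset":[-12,-0.4,0],"rot":[0,0,0]}
    - {"jaw":0.28,"offset":[-10,-0.4,0],"rot":[0,0,0]}
    - {"jaw":0.28,"offset":[-8,-0.3,0],"rot":[0,0,0]}

```text
time_s: 11.12
eef_pos: [0.5459, -0.0088, 0.0018]
eef_rot: [0.0, 0.707, 0.707, 0.0]
wrist_force: [0.1, 1.1, 0.4]
opening: 0.281
grasp_force: 0.1
```

```bash
python3 b.py 6; python3 - <<'E'
from h import *
im,d=shot('side');C=cloud('side',d);e=ctrl.get_obs()['eef_pos']
m=(abs(C[...,0]-e[0])<.04)&(C[...,1]>e[1]-.08)&(C[...,1]<e[1]+.02)&(C[...,2]>.005)&(C[...,2]<.016)
P=C[m]*1000
for p in P[np.argsort(P[:,1])][::2]: print(p.round().astype(int).tolist(),end=' ')
cv2.imwrite('pics/crop6.png',cv2.resize(cv2.imread('pics/side6.png')[190:280,190:290],(780,702)[:2] if 0 else (660,594),interpolation=2))
E
```

```text
top 0.71 [246. 140.] [0.678 0.08  0.048] [[0.622, 0.047, 0.002], [0.711, 0.109, 0.093]]
side 0.54 [219. 286.] [0.527 0.222 0.035] [[0.505, 0.187, 0.002], [0.557, 0.237, 0.042]]
side 0.53 [252. 232.] [ 0.552 -0.022  0.011] [[0.545, -0.038, 0.006], [0.558, -0.014, 0.015]]
side 0.45 [327. 174.] [ 0.439 -0.388  0.021] [[0.379, -0.439, 0.005], [0.52, -0.35, 0.029]]
side 0.19 [187. 224.] [0.688 0.083 0.088] [[0.674, 0.051, 0.038], [0.717, 0.096, 0.092]]
[ 0.54596471 -0.00808139  0.00181254] 0.2803409112224693 11.325 [0.15411478 0.59588304 0.04288783]
[554, -44, 11] [553, -42, 8] [561, -39, 9] [556, -36, 12] [559, -34, 9] [561, -32, 10] [557, -29, 9] [550, -28, 12] [558, -25, 9] [548, -24, 12] [547, -22, 10] [553, -21, 10] [549, -18, 12] [545, -17, 7] [557, -17, 11] [545, -16, 11] [550, -15, 8] [520, -14, 13] [558, -12, 14] [557, -10, 13] [559, -7, 11] [558, -5, 6] [527, -3, 12] [527, -2, 6] [557, -1, 5] [527, -1, 10] [568, -1, 13] [523, 1, 13] [529, 2, 11] [531, 2, 7] [564, 3, 9] [561, 3, 10] [560, 5, 15] [557, 5, 10] [556, 6, 14]
```

The bearing sits between and ahead of the fingers, with points from y −14 to −44 mm. I'll keep pushing.

Request:
apply_moves:
  moves:
    - {"jaw":0.28,"offset":[-10,-0.5,0],"rot":[0,0,0]}
    - {"jaw":0.28,"offset":[-12,-0.5,0],"rot":[0,0,0]}
    - {"jaw":0.28,"offset":[-12,-0.5,0],"rot":[0,0,0]}
    - {"jaw":0.28,"offset":[-12,-0.5,0],"rot":[0,0,0]}
    - {"jaw":0.28,"offset":[-12,-0.5,0],"rot":[0,0,0]}

```text
time_s: 12.0
eef_pos: [0.5434, -0.067, 0.0018]
eef_rot: [0.0, 0.707, 0.707, 0.0]
wrist_force: [0.2, 0.9, -0.5]
opening: 0.283
grasp_force: 0.1
```

Request:
apply_moves:
  moves:
    - {"jaw":0.28,"offset":[-12,-0.5,0],"rot":[0,0,0]}
    - {"jaw":0.28,"offset":[-12,-0.5,0],"rot":[0,0,0]}
    - {"jaw":0.28,"offset":[-12,-0.5,0],"rot":[0,0,0]}
    - {"jaw":0.28,"offset":[-12,-0.5,0],"rot":[0,0,0]}
    - {"jaw":0.28,"offset":[-12,-0.5,0],"rot":[0,0,0]}

```text
time_s: 12.62
eef_pos: [0.5409, -0.1267, 0.0018]
eef_rot: [-0.0, 0.707, 0.707, 0.0]
wrist_force: [-0.7, 0.8, 0.3]
opening: 0.278
grasp_force: 0.1
```

Request:
apply_moves:
  moves:
    - {"jaw":0.28,"offset":[-12,-0.5,0],"rot":[0,0,0]}
    - {"jaw":0.28,"offset":[-12,-0.5,0],"rot":[0,0,0]}
    - {"jaw":0.28,"offset":[-12,-0.5,0],"rot":[0,0,0]}
    - {"jaw":0.28,"offset":[-10,-0.5,0],"rot":[0,0,0]}
    - {"jaw":0.28,"offset":[-8,-0.5,0],"rot":[0,0,0]}

```text
time_s: 13.25
eef_pos: [0.5384, -0.1806, 0.0018]
eef_rot: [-0.0, 0.707, 0.707, 0.0]
wrist_force: [0.5, 0.6, -0.0]
opening: 0.279
grasp_force: 0.1
```

```bash
python3 b.py 7
```

```text
top 0.46 [256. 176.] [0.605 0.066 0.024] [[0.595, 0.052, 0.021], [0.618, 0.078, 0.028]]
side 0.39 [276. 205.] [ 0.545 -0.195  0.01 ] [[0.536, -0.213, 0.002], [0.554, -0.188, 0.013]]
[ 0.53837643 -0.1798961   0.00174127] 0.2817591017789802 13.45 [-0.34826829 -0.53108487  0.38843502]
```

Request:
apply_moves:
  moves:
    - {"jaw":0.28,"offset":[-8,-0.3,0],"rot":[0,0,0]}
    - {"jaw":0.28,"offset":[-10,-0.3,0],"rot":[0,0,0]}
    - {"jaw":0.28,"offset":[-8,-0.3,0],"rot":[0,0,0]}
    - {"jaw":0.28,"offset":[-6,0,0],"rot":[0,0,0]}
    - {"jaw":0.28,"offset":[-3,0,0],"rot":[0,0,0]}

```text
time_s: 14.08
eef_pos: [0.5375, -0.2154, 0.0018]
eef_rot: [0.0, 0.707, 0.707, 0.0]
wrist_force: [-0.6, 0.8, 0.0]
opening: 0.28
grasp_force: 0.1
```

Request:
apply_moves:
  moves:
    - {"jaw":0.28,"offset":[0,0,0],"rot":[0,0,0]}
    - {"jaw":0.28,"offset":[8,0,0],"rot":[0,0,0]}
    - {"jaw":0.28,"offset":[20,0,0],"rot":[0,0,0]}
    - {"jaw":0.28,"offset":[20,0,-5],"rot":[0,0,0]}
    - {"jaw":0.28,"offset":[0,0,-50],"rot":[0,0,0]}

```text
time_s: 14.7
eef_pos: [0.5342, -0.1621, 0.0538]
eef_rot: [-0.005, 0.706, 0.708, -0.001]
wrist_force: [0.4, -1.0, 0.6]
opening: 0.278
grasp_force: 0.0
```

Request:
apply_moves:
  moves:
    - {"jaw":0.28,"offset":[0,0,-50],"rot":[0,0,0]}
    - {"jaw":0.28,"offset":[30,0,-50],"rot":[0,0,0]}
    - {"jaw":0.28,"offset":[50,0,0],"rot":[0,0,0]}
    - {"jaw":0.28,"offset":[50,0,0],"rot":[0,0,0]}
    - {"jaw":0.28,"offset":[50,0,0],"rot":[0,0,0]}

```text
time_s: 15.32
eef_pos: [0.5369, 0.0161, 0.1574]
eef_rot: [0.0, 0.707, 0.707, 0.0]
wrist_force: [1.6, -0.1, 0.3]
opening: 0.279
grasp_force: 0.0
```

```bash
python3 b.py 8;python3 - <<'E'
from h import *
im,d=shot('top');C=cloud('top',d)
m=(abs(C[...,0]-.537)<.06)&(abs(C[...,1]+.24)<.06)&(C[...,2]>.007)&(C[...,2]<.02)
c,r=cv2.minEnclosingCircle((C[m][:,:2]*1000).astype(np.float32));print(c,r,C[m].mean(0))
a=np.radians(18.35);v=np.array(c)-[536.8,-240];print('pad xy',v@[np.cos(a),np.sin(a)],v@[-np.sin(a),np.cos(a)])
C0=np.load('top0.npy')
for n in['plunger_top','tin','socket','screwdriver']:
    for r in ctrl.outline_of('top',n)[:4]: print(n,np.round(np.median(C[r['region']&(d>0)],0),3))
cv2.imwrite('pics/crop8.png',cv2.resize(cv2.imread('pics/top8.png')[110:250,200:400],(800,560),interpolation=2))
E
```

```text
top 0.61 [376. 205.] [ 0.537 -0.238  0.013] [[0.525, -0.254, 0.01], [0.55, -0.223, 0.015]]
[0.53707016 0.0151083  0.15699812] 0.27886588284081804 15.525 [-0.32254341 -0.50342867  0.18257984]
(540.5816650390625, -239.15087890625) 18.80462646484375 [ 0.53719988 -0.2385478   0.012458  ]
pad xy 3.8566925929039364 -0.38460283846980503
plunger_top [ 0.413 -0.111  0.091]
plunger_top [ 0.722 -0.124  0.091]
plunger_top [0.734 0.306 0.012]
tin [0.534 0.21  0.041]
screwdriver [ 0.736 -0.005  0.023]
```

View pics/crop8.png

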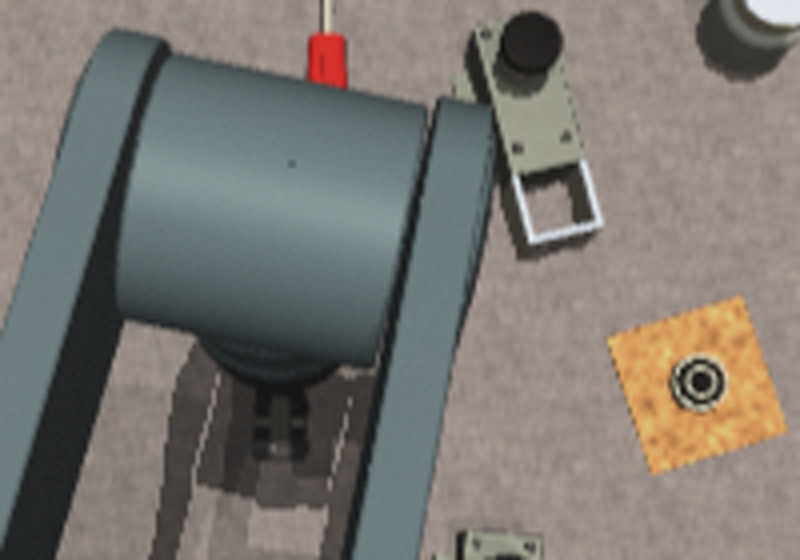

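The bearing lies flat near the middle of the pad at crop (700,382), about 1–4 mm from its centre. The plunger is up and the robot is clear of everything, so I'm handing in.

```bash
python3 -c "
from bench import ctrl
print(ctrl.hand_in())"
```

```text
the job is handed in; nothing more can be done
None
```

I pressed the leftmost dispenser's plunger once and pushed the ejected bearing along the bench to within about 4 mm of the cork pad's centre, where it lay flat, then handed the job in; no verdict came back.

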